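Snap the lid shut on the pump-parts tub

ROBOT

A 7-joint arm with a two-finger parallel gripper is mounted at the origin on the work surface. World frame = base frame: x ahead of the robot, y to its left, z up, the work surface at z = 0. Lengths are in m, angles in rad, forces in N, time in s.
With the tool pointing down it reaches from about 0.35 to 0.9 m from the base axis. Payload 8.1 kg.
Tool frame: the origin (TCP) lies midway between the tips of the shut fingers; the grasp point (between the pads) lies arm.grip_point_offset behind it (arm.grip_point_offset is the distance from the TCP to the grasp point, in m); y points along the fingers, z is the direction in which the jaws open and shut, and the axes are right-handed (so a half turn about y gives the same grasp; the last joint's range is limited). The gripper opens to 92 mm and grips with 3 to 60 N. Pads are 19 mm wide; open, the fingers measure 130 mm over their backs; the gripper's body (75 mm by 190 mm) begins 47 mm behind the grasp point.
Start: joints at [1.242, 0.434, 0.025, 1.573, -0.012, 1.134, -0.075], TCP at [0.14, -0.609, 0.227] pointing down, gripper open.
Joint ranges: [-2.62, 2.62], [-0.44, 2.09], [-1.27, 1.32], [0.08, 2.57], [-1.32, 4.46], [0.12, 2], [-2.74, 2.74]. Speed limits (rad/s): [2.22, 2.22, 3.01, 3.01, 3.14, 3.14, 3.14].

INTERFACE

Orientations are given as a rotation vector (axis times angle).
In Python, from cell import arm, get_image, camera_info gives the robot as it stands.
- The arm moves only by the tool carry_out, never from a script. Its argument "steps" is one flat list of numbers, 5 for each row, row after row: the opening, from 0 (shut) to 1 (fully open), then the shift along the world's x, y, z in units of 0.1 m (1.0 is 0.1 m), then the turn about the world's z in units of 45 degrees (1.0 is 45 degrees). In form: [hand, dx, dy, dz, spin, hand, dx, dy, dz, spin, ...]. A call has 1 to 12 rows; each row is the pose to reach, as a shift and turn from the pose commanded when the call began; what a row does not reach only later rows make up. A row lasts 1/10 s, in which the tool goes at most 50 mm and 8.59 degrees, less where a joint would pass 70% of its speed; a pose out of reach is approached as far as the arm can. A call with a number of a shift or a turn outside -1 to 1 is refused whole. A call with a gripper value outside its range is refused whole. The fingers move at their own pace and stop on an object; "grip_force" is the grip in N (left out, the last holds). Time passes only in rows, so rows that repeat a pose let the fingers close. It gives the time, the measured TCP pose, the force and the opening at its end, in the units of the state.
- arm.observe(): the state, without advancing time (a new reading comes with each control period).
- get_image(name): name is "scene" or "top"; returns (picture, depth): 384x512x3 uint8, red, green, blue; 384x512 float32, m along the optical axis (not along the pixel's ray), 0 where there is no reading.
- camera_info(name): a dict with "fovy" (degrees; the focal length in pixels is half the picture's height over the tangent of half this angle, whatever the lens; pixels are square), "cx", "cy" (the principal point, pixels), "dist_coeffs" ([k1, k2, p1, p2, k3] as OpenCV has them; the pictures are not rectified), "R" (3x3) and "t" (3): a world point X has camera coordinates R X + t. Camera axes: x right, y down, z forward; pixel columns grow to the right and rows downward; lengths in m; the calibration is good to about 2 mm. A picture is of the moment at which its call begins. camera_info takes no time and is no camera call.
- arm.sign_off(): hands the job in, once; it reports no verdict.
The state is a dict: "clock": time; "joints": joint angles; "dq": joint speeds; "joint_efforts": joint torques, N m; "position": TCP position; "ee_rot": TCP orientation; "force": force on the tool from outside, world axes, zero at the start; "ft_torque": the same for the moment, N m; "width": opening from 0.0 (shut) to 1.0 (fully open).
Only numpy, scipy, OpenCV 4.12 (cv2) and the standard library are available. Lean on these libraries where they do the work, as an engineer would, in place of code of your own. Each camera call takes 0.05 s, during which the arm holds its last target. There are 200 camera calls.

TASK

The lid of the round grey parts tub has been laid on but is only partly shut. Without taking hold of anything, press down with the fingertips around its rim, section by section, until all six sections have clicked shut and stay down. Use no more than firm thumb pressure, leave the tub standing where it is, and do not disturb the pump parts and the can standing around it.

Things in the scene. Friction and masses are not known exactly. Their poses are not given: they have to be found in the camera images.
- tub: round grey plastic tub of pump parts, standing loose on the bench, white snap-fit lid laid on: 204 mm across the lid, tub rim 100 mm above the bench, 1.2 to 1.8 kg in all. Includes the lid. Origin at the centre of its underside, z up its axis; lid section k lies 60 x (k - 1) degrees from its x axis, counter-clockwise from above. The lid cracks under more than 60 N.
- lid_centre (a point): centre of the lid's sunken middle panel, upper face, 96.5 mm above the bench. The panel, 143 mm across, is already seated; pressing it does nothing. Around it runs the rim, cut by narrow slots into six equal sections (56 degrees each), alike but for their place: a flat crest 16 mm wide, 86 to 102 mm from the tub's axis, with a skirt 12 mm deep outside
- sec1 (a joint): upward bend in rad of lid section 1 about its root, 72 mm from the tub's axis and 95 mm above the bench: about 0.02 clicked shut, about 0.27 standing up unlatched (it starts as one or the other), hard stop at 0. Held down below 0.1 it has snapped over the bead and stays shut by itself; let go sooner, it springs up again. The sections bend independently; sections 2 to 6 are the same
- sec1_top (a point): middle of the crest of section 1, upper face, 94 mm from the tub's axis; 104 mm above the bench when clicked shut, about 109 mm while unlatched (its outer edge then about 112 mm), 103.5 mm at the hard stop. It takes about 6 N straight down here (5 N at the crest's outer edge, 9 N at its inner edge) to push the skirt over the bead: it yields slowly to bend 0.22, then snaps down; sections 2 to 6 are the same
- sec2 (a joint): upward bend in rad of lid section 2 about its root, 72 mm from the tub's axis and 95 mm above the bench: about 0.02 clicked shut, about 0.27 standing up unlatched (it starts as one or the other), hard stop at 0
- sec2_top (a point): middle of the crest of section 2, upper face, 94 mm from the tub's axis; 104 mm above the bench when clicked shut, about 109 mm while unlatched (its outer edge then about 112 mm)
- sec3 (a joint): upward bend in rad of lid section 3 about its root, 72 mm from the tub's axis and 95 mm above the bench: about 0.02 clicked shut, about 0.27 standing up unlatched (it starts as one or the other), hard stop at 0
- sec3_top (a point): middle of the crest of section 3, upper face, 94 mm from the tub's axis; 104 mm above the bench when clicked shut, about 109 mm while unlatched (its outer edge then about 112 mm)
- sec4 (a joint): upward bend in rad of lid section 4 about its root, 72 mm from the tub's axis and 95 mm above the bench: about 0.02 clicked shut, about 0.27 standing up unlatched (it starts as one or the other), hard stop at 0
- sec4_top (a point): middle of the crest of section 4, upper face, 94 mm from the tub's axis; 104 mm above the bench when clicked shut, about 109 mm while unlatched (its outer edge then about 112 mm)
- sec5 (a joint): upward bend in rad of lid section 5 about its root, 72 mm from the tub's axis and 95 mm above the bench: about 0.02 clicked shut, about 0.27 standing up unlatched (it starts as one or the other), hard stop at 0
- sec5_top (a point): middle of the crest of section 5, upper face, 94 mm from the tub's axis; 104 mm above the bench when clicked shut, about 109 mm while unlatched (its outer edge then about 112 mm)
- sec6 (a joint): upward bend in rad of lid section 6 about its root, 72 mm from the tub's axis and 95 mm above the bench: about 0.02 clicked shut, about 0.27 standing up unlatched (it starts as one or the other), hard stop at 0
- sec6_top (a point): middle of the crest of section 6, upper face, 94 mm from the tub's axis; 104 mm above the bench when clicked shut, about 109 mm while unlatched (its outer edge then about 112 mm)
- wear_ring: steel wear ring lying flat, 150 mm outside, 128 mm bore, 26 mm high; bystander beside the tub; origin under its centre
- impeller: brass pump impeller lying eye up, 120 mm across, 48 mm high; bystander beside the tub; origin under its centre
- sleeve: steel shaft sleeve standing upright, 43 mm across, 62 mm high; bystander beside the tub; origin under its centre
- bushing: brass bushing standing upright, 38 mm across, 28 mm high; bystander beside the tub; origin under its centre
- paste_can: can of assembly paste, 66 mm across, 82 mm high; bystander beside the tub; origin under its centre

How it is judged:
At the end, for the whole second after the job is handed in: all six lid sections are clicked shut (bend under 0.06 rad) with nothing pressing on them; the tub stands upright (within 0.03 rad), at rest, within 30 mm of where it stood (value of joint each of sec1, sec2, sec3, sec4, sec5, sec6 below 0.06 rad and distance of tub from where it was at the start of the episode below 0.03 m and angle between tub's own z axis and vertical below 0.03 rad and linear speed of tub below 0.01 m/s); the robot touches nothing.
It fails at once if the tub is lifted (its underside more than 12 mm above the bench) (height (world z) of tub above 0.012 m).
It fails at once if the tub is shoved more than 30 mm (distance of tub from where it was at the start of the episode above 0.03 m).
It fails at once if the tub is tipped more than 0.15 rad (angle between tub's own z axis and vertical above 0.15 rad).
It fails at once if the robot presses on the tub or its lid with more than 60 N (contact force between any of the fingers, the arm and tub above 60 N).
It fails at once if the wear ring, the impeller, the sleeve, the bushing or the can is moved or lifted more than 30 mm (distance of any of wear_ring, impeller, sleeve, bushing, paste_can from where it was at the start of the episode above 0.03 m).
It also fails if it takes over 58 s, if anything falls off the work surface, if the arm or the gripper's body presses on something with over 40 N, if the wrist force passes 120 N, or if a joint passes its speed limit or range.

## Working session

There is one attempt and no reset: what is moved stays moved. The work goes in short steps, Python scripts to look and compute and a tool call to move; the robot and the scene stay as the last step left them, time stands still between calls to the robot, and variables do not carry over. Pictures are saved under pics/ and viewed, about 8 in all and at most 12, crops included, and the job is handed in when it is done.

Besides the shell and the picture viewer there is one more tool, called after ">>>" by a JSON object that holds its "name" and its "arguments". carry_out: Moves the arm, as the interface text tells. Shifts and turns lie within -1 to 1; 1 stands for 0.1 m of shift or 45 degrees of turn. Its arguments: {"type":"object","properties":{"steps":{"type":"array","items":{"type":"number"}},"grip_force":{"type":"number"}},"required":["steps"]}

```bash
mkdir -p pics
cat > h.py <<'E'
import numpy as np, cv2
from cell import arm, get_image, camera_info
def cloud(name):
    im,d=get_image(name); c=camera_info(name)
    f=192/np.tan(np.radians(c["fovy"])/2)
    K=np.array([[f,0,c["cx"]],[0,f,c["cy"]],[0,0,1.]])
    v,u=np.mgrid[:384,:512]
    p=cv2.undistortPoints(np.stack([u,v],-1).reshape(-1,1,2).astype(float),K,np.array(c["dist_coeffs"],float)).reshape(384,512,2)
    X=np.dstack([p*d[...,None],d])
    W=(X-np.array(c["t"]))@np.array(c["R"])
    W[d==0]=np.nan
    return im,d,W
def save(im,fn,s=1): cv2.imwrite("pics/"+fn,cv2.resize(im[...,::-1],None,fx=s,fy=s,interpolation=cv2.INTER_CUBIC))
E
python3 - <<'E'
from h import *
ims=[]
for n in("scene","top"):
    im,d,W=cloud(n); np.savez(n+".npz",im=im,W=W); save(im,n+"0.png",1.5)
    m=(W[...,2]>.09)&(W[...,2]<.12); print(n,np.array(camera_info(n)["t"]),m.sum(),np.nanmedian(W[m],0))
print(arm.observe(), arm.grip_point_offset)
E
```

```text
scene [ 0.13395947 -0.39397167  1.34985126] 6460 [ 0.51348592 -0.12844744  0.09841475]
top [-0.04212099  0.57358656  0.83088535] 8100 [ 0.51953278 -0.11689158  0.09774388]
{'clock': 0.1, 'joints': array([ 1.24241782,  0.43516053,  0.02497735,  1.57399882, -0.01159818,
        1.13400553, -0.07509762]), 'dq': array([-0.00027983, -0.00081543, -0.00101996, -0.00196311,  0.00037769,
       -0.00021112,  0.00063181]), 'joint_efforts': array([ 2.31230253e-03, -6.69129038e+01,  9.87645350e-01, -3.15147078e+01,
       -6.05165865e-02,  3.73618829e-02, -1.76127725e-05]), 'position': array([ 0.13975865, -0.60870318,  0.22602182]), 'ee_rot': array([-0.23855251,  2.10357387, -2.10061847]), 'force': array([ 0.24811185, -0.16838005,  0.78147425]), 'ft_torque': array([0.06712498, 0.05053234, 0.00483065]), 'width': 1.0036258470995063} 0.0188
```

View pics/top0.png

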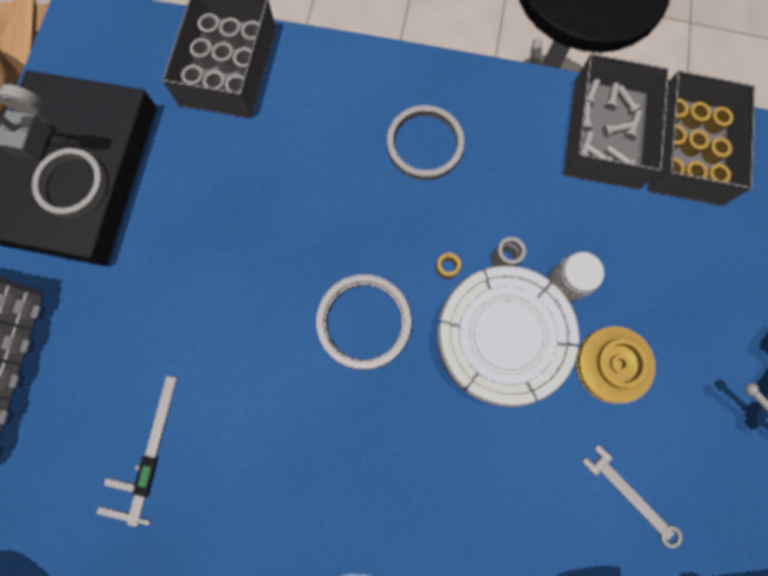

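View pics/scene0.png

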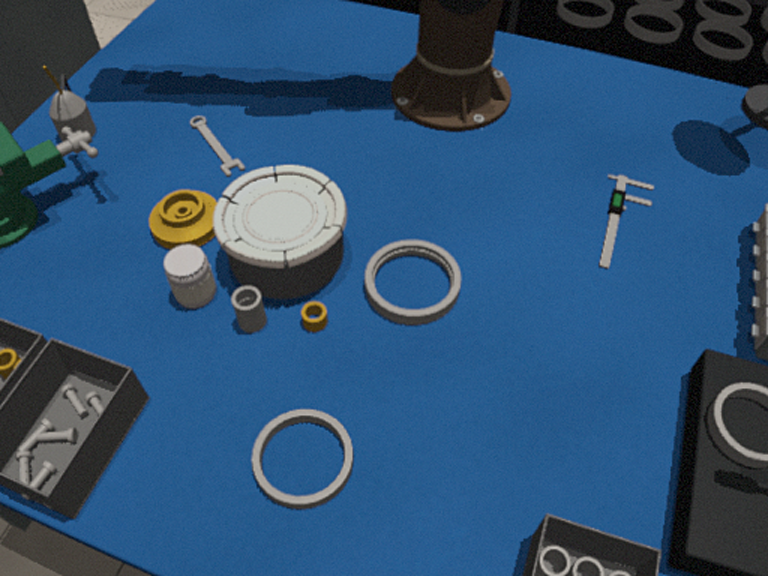

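The top view shows the tub lid at about (509,335), with slots near (487,280), (545,290), (568,344), (532,393), (468,382) and (449,324). The can, sleeve and bushing are above it and the impeller is to its right. Next I'll measure the centre, the slot angles and the section heights.

Run:
```python
from h import *
from scipy.optimize import least_squares
for n in("top","scene"):
    Ws=[];
    for i in range(6):
        im,d,W=cloud(n); Ws.append(W)
    W=np.nanmedian(Ws,0); np.savez(n+"_m.npz",im=im,W=W)
    g=im.astype(float).mean(2)
    m=(W[...,2]>.085)&(W[...,2]<.125)&(np.hypot(W[...,0]-.517,W[...,1]+.12)<.13)
    m=cv2.morphologyEx(m.astype(np.uint8),cv2.MORPH_OPEN,np.ones((3,3)))
    k,l,s,_=cv2.connectedComponentsWithStats(m); m=l==1+np.argmax(s[1:,4])
    cn=max(cv2.findContours(m.astype(np.uint8),0,1)[0],key=len)[:,0]
    P=W[cn[:,1],cn[:,0]]
    r=least_squares(lambda q:np.hypot(P[:,0]-q[0],P[:,1]-q[1])-q[2],[.517,-.12,.1],loss="soft_l1",f_scale=.002).x
    print(n,"centre",r)
    c=r[:2]; R=np.hypot(W[...,0]-c[0],W[...,1]-c[1]); A=np.degrees(np.arctan2(W[...,1]-c[1],W[...,0]-c[0]))%360
    s=m&(R>.078)&(R<.097)
    b=(A//4).astype(float)
    gg=[(int(4*i),int(np.mean(g[s&(b==i)])),int(g[s&(b==i)].min())) for i in range(90) if (s&(b==i)).any()]
    print([x for x in gg if x[2]<150])
    # slot phase
    best=max(range(60),key=lambda p:-np.mean(g[s&(np.abs((A-p+30)%60-30)<2)])); print("slot phase",best)
    for k in range(6):
        mid=(best+30+60*k)%360; q=m&(np.abs((A-mid+180)%360-180)<22)
        print(mid,[round(1000*np.nanmedian(W[q&(R>a)&(R<a+.005),2]),1) for a in(.05,.074,.079,.084,.089,.094,.099)])
W=np.load("top_m.npz")["W"]
for nm,(u,v) in dict(can=(580,272),sleeve=(512,245),bush=(449,265),imp=(622,363),ring=(363,281)).items(): print(nm,W[int(v/1.5),int(u/1.5)])
```

```text
top centre [ 0.51117669 -0.1283831   0.1004964 ]
[(24, 183, 138), (28, 161, 132), (88, 162, 141), (148, 171, 136), (152, 177, 139), (208, 176, 143), (212, 166, 122), (268, 164, 137), (272, 167, 117), (328, 152, 130)]
slot phase 31
61 [np.float64(98.4), np.float64(97.0), np.float64(98.5), np.float64(106.9), np.float64(108.7), np.float64(109.3), np.float64(102.4)]
121 [np.float64(98.3), np.float64(97.2), np.float64(98.9), np.float64(107.3), np.float64(108.9), np.float64(108.8), np.float64(99.9)]
181 [np.float64(98.4), np.float64(97.2), np.float64(98.5), np.float64(107.0), np.float64(108.7), np.float64(109.0), np.float64(101.7)]
241 [np.float64(97.9), np.float64(96.6), np.float64(98.4), np.float64(105.7), np.float64(108.3), np.float64(109.3), np.float64(107.5)]
301 [np.float64(97.4), np.float64(95.8), np.float64(96.3), np.float64(98.6), np.float64(103.4), np.float64(103.8), np.float64(103.1)]
1 [np.float64(97.7), np.float64(96.3), np.float64(98.1), np.float64(102.5), np.float64(108.2), np.float64(109.4), np.float64(108.6)]
scene centre [ 0.5131155  -0.12957624  0.09950908]
[(0, 164, 52)
[... 1427 characters left out ...]
p.float64(108.7), np.float64(110.1), np.float64(109.8)]
241 [np.float64(98.3), np.float64(97.3), np.float64(98.5), np.float64(101.8), np.float64(108.8), np.float64(110.0), np.float64(110.6)]
301 [np.float64(99.0), np.float64(96.7), np.float64(97.1), np.float64(101.8), np.float64(104.6), np.float64(104.6), np.float64(103.0)]
1 [np.float64(98.9), np.float64(97.4), np.float64(103.0), np.float64(107.7), np.float64(109.1), np.float64(108.1), np.float64(100.8)]
can [ 0.62922643 -0.22598711  0.08191036]
sleeve [ 0.66496266 -0.12580368  0.04037117]
bush [ 6.24317858e-01 -3.45186714e-02  5.23025802e-04]
imp [ 0.51273993 -0.32882582  0.01966601]
ring [0.56519051 0.0976495  0.02192999]
  return np.nanmean(a, axis, out=out, keepdims=keepdims)
```

Section angles are 1, 61, 121, 181, 241 and 301°. Only the 301° one is shut (crest at 104 mm against 109 mm for the others). The tub centre is about (0.5125, -0.129). I'll approach the 241° section first, with the fingers shut.

>>> {"name": "carry_out", "arguments": {"steps": [0,0.4,0.4,0,0,0,0.8,1,0,0,0,0.8,1,0,0], "grip_force": 10}}

```text
clock: 1.0
position: [0.2227, -0.506, 0.2267]
ee_rot: [-0.24, 2.101, -2.098]
force: [1.3, -0.4, 0.6]
width: 0.786
```

>>> {"name": "carry_out", "arguments": {"steps": [0,0.4,0.4,0,0,0,0.8,1,0,0,0,0.8,1,0,0]}}

```text
clock: 1.3
position: [0.3025, -0.4056, 0.227]
ee_rot: [-0.241, 2.1, -2.099]
force: [1.3, -0.3, 0.3]
width: 0.526
```

>>> {"name": "carry_out", "arguments": {"steps": [0,0.4,0.4,0,0,0,0.8,1,0,0,0,0.8,1,0,0]}}

```text
clock: 1.6
position: [0.3823, -0.3055, 0.227]
ee_rot: [-0.241, 2.1, -2.099]
force: [0.3, 0.6, -0.2]
width: 0.264
```

>>> {"name": "carry_out", "arguments": {"steps": [0,0.4,0.4,-0.3,0,0,0.86,0.97,-0.7,0,0,0.86,0.97,-0.9,0,0,0.86,0.97,-0.9,0,0,0.86,0.97,-0.9,0]}}

```text
clock: 2.1
position: [0.4658, -0.2106, 0.1355]
ee_rot: [-0.244, 2.103, -2.1]
force: [-0.2, -0.3, 0.4]
width: 0.009
```

>>> {"name": "carry_out", "arguments": {"steps": [0,0,0,-0.2,0,0,0,0,-0.22,0,0,0,0,-0.24,0,0,0,0,-0.26,0,0,0,0,-0.28,0,0,0,0,-0.29,0,0,0,0,-0.29,0,0,0,0,-0.29,0]}}

```text
clock: 2.9
position: [0.466, -0.2135, 0.1086]
ee_rot: [-0.236, 2.101, -2.104]
force: [-1.4, -3.6, 5.9]
width: 0.007
```

>>> {"name": "carry_out", "arguments": {"steps": [0,0,0,-0.01,0,0,0,0,-0.02,0,0,0,0,-0.03,0,0,0,0,-0.04,0,0,0,0,-0.05,0,0,0,0,-0.05,0,0,0,0,-0.05,0]}}

```text
clock: 3.6
position: [0.466, -0.212, 0.1036]
ee_rot: [-0.238, 2.101, -2.102]
force: [-4.3, 0.4, 13.9]
width: 0.011
```

>>> {"name": "carry_out", "arguments": {"steps": [0,0,0,0.22,0,0,-0.24,0.4,0.22,0,0,-0.48,0.8,0.22,0,0,-0.48,0.8,0.1,0,0,-0.48,0.8,0.08,0,0,-0.48,0.8,0.06,0,0,-0.48,0.8,0.05,0,0,-0.48,0.8,0.04,0,0,-0.48,0.8,0.03,0,0,-0.48,0.8,0.02,0,0,-0.48,0.8,0.01,0,0,-0.48,0.8,0,0]}}

```text
clock: 4.8
position: [0.4182, -0.1325, 0.1033]
ee_rot: [-0.237, 2.101, -2.103]
force: [-5.7, 0.9, 23.4]
width: 0.006
```

>>> {"name": "carry_out", "arguments": {"steps": [0,0,0,0,0,0,0,0,0,0,0,0,0,0,0]}}

```text
clock: 5.1
position: [0.4181, -0.1325, 0.1035]
ee_rot: [-0.237, 2.101, -2.103]
force: [-4.3, 0.2, 14.4]
width: 0.007
```

>>> {"name": "carry_out", "arguments": {"steps": [0,0,0,0.22,0,0,0.23,0.4,0.22,0,0,0.46,0.83,0.22,0,0,0.46,0.83,0.1,0,0,0.46,0.83,0.08,0,0,0.46,0.83,0.06,0,0,0.46,0.83,0.05,0,0,0.46,0.83,0.04,0,0,0.46,0.83,0.03,0,0,0.46,0.83,0.02,0,0,0.46,0.83,0.01,0,0,0.46,0.83,0,0]}}

```text
clock: 6.3
position: [0.4635, -0.0497, 0.1033]
ee_rot: [-0.238, 2.102, -2.103]
force: [-7.9, -0.4, 24.8]
width: 0.005
```

>>> {"name": "carry_out", "arguments": {"steps": [0,0,0,0,0,0,0,0,0,0,0,0,0,0,0]}}

```text
clock: 6.6
position: [0.4635, -0.0498, 0.1035]
ee_rot: [-0.238, 2.102, -2.103]
force: [-6.1, -1.2, 17.1]
width: 0.001
```

>>> {"name": "carry_out", "arguments": {"steps": [0,0,0,0.22,0,0,0.48,0.02,0.22,0,0,0.95,0.02,0.22,0,0,0.95,0.02,0.1,0,0,0.95,0.02,0.08,0,0,0.95,0.02,0.06,0,0,0.95,0.02,0.05,0,0,0.95,0.02,0.04,0,0,0.95,0.02,0.03,0,0,0.95,0.02,0.02,0,0,0.95,0.02,0.01,0,0,0.95,0.02,0,0]}}

```text
clock: 7.8
position: [0.5577, -0.0474, 0.1034]
ee_rot: [-0.24, 2.103, -2.103]
force: [-8.1, -0.6, 22.2]
width: 0.001
```

>>> {"name": "carry_out", "arguments": {"steps": [0,0,0,0,0,0,0,0,0,0,0,0,0,0,0]}}

```text
clock: 8.1
position: [0.5576, -0.0474, 0.1036]
ee_rot: [-0.24, 2.102, -2.103]
force: [-6.2, 0.5, 15.1]
width: 0.008
```

>>> {"name": "carry_out", "arguments": {"steps": [0,0,0,0.22,0,0,0.25,-0.4,0.22,0,0,0.49,-0.81,0.22,0,0,0.49,-0.81,0.1,0,0,0.49,-0.81,0.08,0,0,0.49,-0.81,0.06,0,0,0.49,-0.81,0.05,0,0,0.49,-0.81,0.04,0,0,0.49,-0.81,0.03,0,0,0.49,-0.81,0.02,0,0,0.49,-0.81,0.01,0,0,0.49,-0.81,0,0]}}

```text
clock: 9.3
position: [0.6077, -0.1273, 0.1035]
ee_rot: [-0.239, 2.102, -2.101]
force: [-5.9, 1.3, 16.8]
width: 0.002
```

>>> {"name": "carry_out", "arguments": {"steps": [0,0,0,0,0,0,0,0,0,0,0,0,0,0,0]}}

```text
clock: 9.6
position: [0.6077, -0.1274, 0.1037]
ee_rot: [-0.239, 2.102, -2.101]
force: [-5.3, 1.3, 11.2]
width: 0.008
```

>>> {"name": "carry_out", "arguments": {"steps": [0,0,0,0.5,0,0,0,0,1,0,0,0,0,1,0]}}

```text
clock: 9.9
position: [0.6117, -0.1281, 0.2099]
ee_rot: [-0.226, 2.094, -2.1]
force: [-0.7, 1.1, -0.3]
width: 0.003
```

>>> {"name": "carry_out", "arguments": {"steps": [0,-0.4,0.3,0.3,0,0,-0.8,0.6,0.6,0,0,-1,1,0.6,0,0,-1,1,0.6,0]}}

```text
clock: 10.3
position: [0.5057, -0.023, 0.2645]
ee_rot: [-0.242, 2.099, -2.096]
force: [1.6, 0.4, -0.7]
width: 0.01
```

>>> {"name": "carry_out", "arguments": {"steps": [0,0,0.5,0,0,0,0,1,0,0,0,0,1,0,0]}}

```text
clock: 10.6
position: [0.507, 0.0798, 0.263]
ee_rot: [-0.247, 2.1, -2.092]
force: [0.8, -0.7, 0.7]
width: 0.008
```

>>> {"name": "carry_out", "arguments": {"steps": [0,0,0.5,0,0,0,0,1,0,0,0,0,1,0,0,0,0,1,0,0]}}

```text
clock: 11.0
position: [0.5076, 0.1731, 0.2623]
ee_rot: [-0.243, 2.1, -2.1]
force: [0.3, -1.0, 0.7]
width: 0.003
```

```bash
python3 - <<'E' 2>/dev/null
from h import *
for n in("top","scene"):
    Ws=[]
    for i in range(6):
        im,d,W=cloud(n); Ws.append(W)
    W=np.nanmedian(Ws,0); save(im,n+"1.png",1.5); W0=np.load(n+"_m.npz")["W"]
    c=[.5125,-.129]
    for lab,w in(("before",W0),("after",W)):
        R=np.hypot(w[...,0]-c[0],w[...,1]-c[1]); A=np.degrees(np.arctan2(w[...,1]-c[1],w[...,0]-c[0]))
        m=(w[...,2]>.09)&(w[...,2]<.12)&(R<.11)
        print(n,lab,"mean xy",np.round(np.mean(w[m][:,:2],0),4),[(k,round(1000*np.nanmedian(w[m&(R>.09)&(R<.098)&(np.abs((A-k+180)%360-180)<25),2]),1),round(1000*np.nanpercentile(w[m&(R>.086)&(R<.101)&(np.abs((A-k+180)%360-180)<25),2],95),1)) for k in range(1,360,60)])
E
```

```text
top before mean xy [ 0.5101 -0.1291] [(1, np.float64(108.9), np.float64(110.5)), (61, np.float64(109.0), np.float64(110.5)), (121, np.float64(108.9), np.float64(110.1)), (181, np.float64(108.7), np.float64(110.0)), (241, np.float64(108.6), np.float64(110.3)), (301, np.float64(103.7), np.float64(104.7))]
top after mean xy [ 0.5104 -0.1296] [(1, np.float64(103.8), np.float64(104.7)), (61, np.float64(103.9), np.float64(104.6)), (121, np.float64(103.8), np.float64(104.6)), (181, np.float64(103.9), np.float64(104.8)), (241, np.float64(103.5), np.float64(104.6)), (301, np.float64(104.0), np.float64(104.9))]
scene before mean xy [ 0.5152 -0.1288] [(1, np.float64(109.2), np.float64(110.2)), (61, np.float64(109.0), np.float64(110.3)), (121, np.float64(109.4), np.float64(110.4)), (181, np.float64(109.4), np.float64(110.8)), (241, np.float64(109.4), np.float64(111.1)), (301, np.float64(104.5), np.float64(105.5))]
scene after mean xy [ 0.517  -0.1277] [(1, np.float64(104.1), np.float64(104.9)), (61, np.float64(104.1), np.float64(104.8)), (121, np.float64(104.2), np.float64(105.1)), (181, np.float64(104.4), np.float64(105.5)), (241, np.float64(104.5), np.float64(105.5)), (301, np.float64(104.5), np.float64(105.5))]
```

View pics/top1.png

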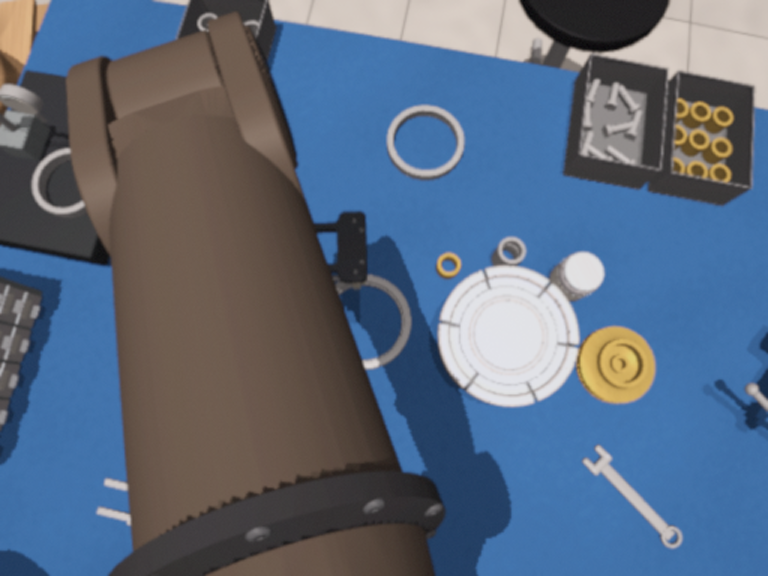

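All six sections read about 104 mm, which is clicked shut. The tub is still at (509,335), and the can (580,272), sleeve (512,249), bushing (449,265) and impeller (617,364) look unmoved. The arm is clear, so I'm handing in.

```bash
python3 -c "
from cell import arm
print(arm.observe()['force'],arm.sign_off())"
```

```text
the job is handed in; nothing more can be done
[-0.09499894  0.14877033  0.14590343] None
```

The lid is shut and the job is handed in; `sign_off` gives no verdict. One section (301° in world angle) was already shut. I pressed down the other five (241°, 181°, 121°, 61°, 1°) with the closed fingertips. The highest upward force I read at the end of a move was about 25 N; force was not logged within moves.

**Last checks:**
- **Sections:** both cameras read every crest at 103.5–104.5 mm with nothing touching. The five pressed sections had been at about 109 mm.
- **Tub:** its position before and after agrees within 1 mm in the top camera and about 2 mm in the scene camera, close to the calibration error. I did not measure its tilt separately, but the crests are level to within about 0.5 mm.
- **Surroundings:** in the last top picture the impeller, sleeve, bushing and can are where they were. The arm hid part of the wear ring, but its visible part had not moved.
- **Robot:** it was clear of everything, with a force reading of about zero. The clock read 11.0 s after the last move; the final pictures added about 0.6 s.

The two cameras disagreed by about 2 mm on the tub's centre, so I used a point between them.

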